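# Load the band rod and fit its end cap

### The job

Load the band rod on the desk: thread the larger eight-sided spool onto the horizontal rod and slide it back to the flange, thread the smaller spool on in front of it, then press the end cap onto the rod's thin end, past the spring catch, until it is fully home, and let go. The rod is clamped up to a centimetre or so off its nominal place, so feel for it and work gently: nothing may be rammed or forced. Leave everything else on the desk where it lies.

Things in the scene. Friction and masses are not known exactly. Their poses are not given: they have to be found in the camera images.
- stand: Fixed steel stand: base 110 (x) by 100 (y) by 14 mm, post 34 mm wide behind the rod at stand y +11 to +37 mm, nothing higher than 182 mm. Origin: centre of the base's underside; z up. It carries a level rod that points along the stand's -y, nominally at x 0, 150 mm up. Force on stand and rod must stay below 40 N; 6 to 15 N does everything.
- rod_tip (a point): NOMINAL centre of the rod's free end: stand x 0, y -96 mm, z 150 mm; axes as the stand's. The rod is clamped tight and parallel to stand y, but set up to 12 mm to either side (x) and up to 10 mm higher or lower (z) than nominal. No reading shows this offset: feel (or look) for it. It stays the same all run.
- flange (a point): NOMINAL centre of the face of the flange (32 mm disc, stand y 0) that the larger spool comes to rest against; y is exact, x and z off as the rod is. From this face the rod has a shank 14 mm in diameter to y -68 mm, a 4 mm long taper, then a blunt spigot 11 mm in diameter to the free end at y -96 mm.
- catch_top (a point): NOMINAL top of the ramped brass spring catch (16 mm long, ramps both ways) on the spigot: stand y -84 mm, 7.9 mm above the rod's axis (2.4 mm proud of the spigot); off as the rod is. The spools pass over it; the cap must push it down to slide on, some 3 to 9 N along the rod, and it springs up again inside the cap.
- rack: Fixed wooden bar on two feet, on which the two spools and the cap wait in a row, in any order: bar 24 mm wide (x), 220 mm long (y), its top 35 mm above the desk; feet 90 mm wide (x), 8 mm high. Origin: centre of the underside.
- spool_large: Larger spool: grey plastic eight-sided prism with thin aluminium bands, 60 mm across flats, 34 mm long, round bore 17 mm right through, 90 to 145 g. Origin: its middle, on the bore's axis; y along the bore, x and z normal to flats. It starts lying on a flat on the rack, y along the rack's y. Home on the rod, its origin is 17 mm from the flange face.
- spool_small: Smaller spool: the same but 46 mm across flats, 34 mm long, bore 17 mm, 55 to 90 g. Origin: its middle, on the bore's axis; y along the bore, x and z normal to flats. It starts lying on a flat on the rack, y along the rack's y. Home on the rod, its origin is 51 mm from the flange face.
- cap: End cap: black eight-sided stub, 36 mm across flats, 32 mm long, 50 g; blind bore 14 mm wide, 24 mm deep, with a 19 mm wide chamber 6 to 18 mm inside for the catch. Origin: centre of its open face, which looks along its +y (as on the rod); body from y 0 to -32 mm. Starts on the rack, y along rack y. Home: bore floor on the spigot's end, origin 72 mm from the flange face; spools keep 4 mm play.
- canister_a: Film canister, black, 34 mm diameter, 50 mm high, standing on the desk between rack and stand, nearer the robot; a bystander. Origin: centre of the underside.
- canister_b: Another such film canister, farther from the robot; a bystander. Origin: centre of the underside.
- pliers_a: Banding pliers with blue grips, lying flat in front, 165 mm long, 14 mm high; a bystander. Origin: amid the handles, on the desk; x points to the jaws.
- pliers_b: Pliers with black grips, lying flat at the right, same size; a bystander.
- screwdriver: Screwdriver lying flat in front at the left, 170 mm long; a bystander.
- pencil_tin: Steel tin of pencils at the back, 76 mm diameter, 175 mm high with the pencils; a bystander. Origin: centre of the underside.

How it is judged:
By the outcome, as a careful person would: the job done as asked, in the order asked, and still so for the second after the job is handed in, with the robot touching nothing.
It also fails if it takes over 72 s, if anything falls off the work surface, if the arm or the gripper's body presses on something with over 40 N, if the wrist force passes 120 N, or if a joint passes its speed limit or range.

### The arm

A 6-joint arm with a two-finger parallel gripper is mounted at the origin on the work surface. World frame = base frame: x ahead of the robot, y to its left, z up, the work surface at z = 0. Lengths are in m, angles in degrees, forces in N, time in s.
With the tool pointing down it reaches from about 0.275 to 0.725 m from the base axis. Payload 15.9 kg.
Tool frame: the origin (TCP) lies at the very end of the fingers, on their centre line; the grasp point (between the pads) lies bot.hold_point_z behind it (bot.hold_point_z is the distance from the TCP to the grasp point, in m); z points along the fingers, y is the direction in which the jaws open and shut (so a half turn about z gives the same grasp; the last joint's range is limited). The gripper opens to 85 mm and grips with 20 to 120 N. Pads are 22 mm wide; open, the fingers measure 114 mm over their backs; the gripper's body (76 mm by 85 mm) begins 54 mm behind the grasp point. The pads swing forward as they close: fully open they stand 13 mm farther back than shut.
Start: joints at [-73.281, 12.198, -1.971, 75.831, 0, 90], TCP at [0.144, -0.479, 0.208] pointing down, gripper open.
Joint ranges: [-170.91, 170.91], [-42.67, 98.43], [-65.05, 77.54], [-120.47, 116.71], [-90, 82.35], [-180, 180]. Speed limits (degrees/s): [108.29, 108.29, 136.94, 147.25, 180, 180].

### API

Orientations are given as [roll, pitch, yaw] about the fixed x, y, z axes, in that order (R = Rz(yaw) Ry(pitch) Rx(roll)).
In Python, from cell import bot, viewer, look_for, silhouettes, tip_of gives the robot as it stands.
- The arm moves only by the tool servo_tool, never from a script. Its argument "commands" is one flat list of numbers, 4 for each row, row after row: the shift along the tool's x, y, z in mm, then the turn about the tool's z in degrees. A call has 1 to 8 rows; each row is the pose to reach, as a shift and turn from the pose commanded when the call began, along the tool's axes at that moment; what a row does not reach only later rows make up. A row lasts 1/8 s, in which the tool goes at most 62.5 mm and 10.7 degrees, less where a joint would pass 70% of its speed; a pose out of reach is approached as far as the arm can. A call with a gripper value outside its range is refused whole. "hand" is the gripper's target within -1 to 1 (fully open at 1, half-way at 0, shut at -1), set as the call begins (left out, the last holds). The fingers move at their own pace and stop on an object; the grip force is fixed at half the most. Time passes only in rows, so rows that repeat a pose let the fingers close. It gives the time, the measured TCP pose, the force and the opening at its end, in the units of the state.
- bot.sense(): the state, without advancing time (a new reading comes with each control period).
- viewer.camera(name): name is "scene" or "top" or "wrist"; returns (picture, depth): 480x640x3 uint8, red, green, blue; 480x640 float32, m along the optical axis (not along the pixel's ray), 0 where there is no reading.
- viewer.calibration(name): a dict with "fov_y" (degrees; the focal length in pixels is half the picture's height over the tangent of half this angle, whatever the lens; pixels are square), "cx", "cy" (the principal point, pixels), "D" ([k1, k2, p1, p2, k3] as OpenCV has them; the pictures are not rectified), "rvec" (rotation vector, rad) and "tvec" (3), from world to camera coordinates, as OpenCV has them; the wrist camera has in their place "hand_eye" (4x4, takes a point from camera to tool coordinates, whose origin is the TCP and whose axes are the flange's). Camera axes: x right, y down, z forward; pixel columns grow to the right and rows downward; lengths in m; the calibration is good to about 2 mm. A picture is of the moment at which its call begins: read the wrist's pose just before it. calibration takes no time and is no camera call.
- bot.sign_off(): hands the job in, once; it reports no verdict.
Trained networks look in the newest picture that a camera, given by its name, has taken for a name from the list of things; names that differ only in an ending like _2 or _b are one class to them, and where a whole thing is asked for, a point or a joint stands for the part that bears it (a point fixed in the world has none). Each returns a list of dicts, best first, with "conf" (0 to 1); they miss things now and then, are a little off and sometimes report something else, mostly with a low value. They report only what shows in the picture. A call takes as long as a camera call.
- look_for(camera, thing): "rect" ([left, top, right, bottom] in pixels, round what is visible of it).
- silhouettes(camera, thing): "region" (480x640 bool, what is visible of it) and "rect" ([left, top, right, bottom] in pixels, round what is visible of it).
- tip_of(camera, thing): "pixel" ([column, row] in pixels: a listed point, or the origin of a listed thing).
The state is a dict: "t": time; "joints": joint angles; "dq": joint speeds; "tau": joint torques, N m; "tcp_pos": TCP position; "eef_rot": TCP orientation; "wrist_force": force on the tool from outside, world axes, zero at the start; "wrist_torque": the same for the moment, N m; "grip_width": finger opening in m.
Only numpy, scipy, OpenCV 4.12 (cv2) and the standard library are available. Lean on these libraries where they do the work, as an engineer would, in place of code of your own. Each camera call takes 0.05 s, during which the arm holds its last target. There are 200 camera calls.

## Working session

There is one attempt and no reset: what is moved stays moved. The work goes in short steps, Python scripts to look and compute and a tool call to move; the robot and the scene stay as the last step left them, time stands still between calls to the robot, and variables do not carry over. Pictures are saved under pics/ and viewed, about 8 in all and at most 12, crops included, and the job is handed in when it is done.

Besides the shell and the picture viewer there is one more tool, called after "Emit:" by a JSON object that holds its "api" and its "payload", one argument or row to a line. servo_tool: Moves the arm, as the interface text tells. Its arguments: {"type":"object","properties":{"commands":{"type":"array","items":{"type":"number"}},"hand":{"type":"number"}},"required":["commands"]}

```bash
ls; mkdir -p pics; cat > h.py <<'E'
import numpy as np, cv2
from cell import bot, viewer, look_for, silhouettes, tip_of
from scipy.spatial.transform import Rotation as R
def K(name):
    c=viewer.calibration(name); f=240/np.tan(np.radians(c['fov_y']/2))
    return np.array([[f,0,c['cx']],[0,f,c['cy']],[0,0,1]]),np.array(c['D'],float),c
def T(name,s=None):  # cam->world
    k,D,c=K(name)
    M=np.eye(4)
    if name=='wrist':
        s=s or bot.sense(); M[:3,:3]=R.from_euler('xyz',s['eef_rot'],degrees=True).as_matrix(); M[:3,3]=s['tcp_pos']
        return M@np.array(c['hand_eye'])
    r=cv2.Rodrigues(np.array(c['rvec'],float))[0]; M[:3,:3]=r.T; M[:3,3]=-r.T@np.array(c['tvec'],float).ravel()
    return M
def rays(name,px):
    k,D,c=K(name)
    u=cv2.undistortPoints(np.array(px,float).reshape(-1,1,2),k,D).reshape(-1,2)
    return np.c_[u,np.ones(len(u))]
def world(name,px,d,s=None):
    M=T(name,s); p=rays(name,px)*np.array(d,float).reshape(-1,1)
    return p@M[:3,:3].T+M[:3,3]
def onplane(name,px,z,s=None):
    M=T(name,s); d=rays(name,px)@M[:3,:3].T
    return M[:3,3]+d*((z-M[2,3])/d[:,2])[:,None]
def proj(name,P,s=None):
    k,D,c=K(name); M=np.linalg.inv(T(name,s))
    return cv2.projectPoints(np.array(P,float).reshape(-1,1,3),cv2.Rodrigues(M[:3,:3])[0],M[:3,3],k,D)[0].reshape(-1,2)
def save(n,im): cv2.imwrite('pics/'+n,im[:,:,::-1])
E
python3 - <<'E'
from h import *
print(bot.sense(), bot.hold_point_z)
for n in ['scene','top','wrist']:
    s=bot.sense(); im,d=viewer.camera(n); save(n+'0.png',im); np.savez('pics/'+n+'0.npz',im=im,d=d)
    print(n,T(n,s).round(3).tolist(),viewer.calibration(n)['fov_y'])
    if n=='wrist': continue
    for t in ['stand','rack','spool_large','spool_small','cap','canister_a','pencil_tin','pliers_a','screwdriver','rod_tip','catch_top','flange']:
        r=look_for(n,t) if t not in('rod_tip','catch_top','flange') else tip_of(n,t)
        print(t,[(round(x['conf'],2),np.round(x.get('rect',x.get('pixel'))).tolist()) for x in r[:3]])
a=np.zeros((480,1280,3),np.uint8)
a=np.hstack([cv2.imread('pics/scene0.png'),cv2.imread('pics/top0.png')])
cv2.imwrite('pics/both0.png',a[:, :])
E
```

```text
pics
{'t': 0.0, 'joints': array([-7.32827402e+01,  1.22255395e+01, -2.00686619e+00,  7.58321682e+01,
        4.83481651e-04,  9.00009203e+01]), 'dq': array([ 0.05692028, -0.04894163,  0.0366964 , -0.10402987,  0.01785552,
        0.01092942]), 'tau': array([ 3.19021521e-03, -6.86160994e+01,  4.87113404e+01,  1.74799841e-02,
        1.61179400e-04,  1.10387919e-05]), 'tcp_pos': array([ 0.14372329, -0.47852095,  0.20771928]), 'eef_rot': array([-1.79935426e+02, -4.82444114e-04,  1.67163390e+01]), 'wrist_force': array([-0.14342035, -0.1213335 , -0.41185607]), 'wrist_torque': array([-0.034873  , -0.02422125,  0.02616204]), 'grip_width': 0.08579525188687118} 0.0187
scene [[0.699, 0.426, -0.574, 1.1], [0.715, -0.389, 0.582, -0.652], [0.024, -0.817, -0.576, 0.682], [0.0, 0.0, 0.0, 1.0]] 55.68040151733282
stand [(0.56, [370.0, 174.0, 427.0, 255.0])]
rack [(0.96, [230.0, 274.0, 323.0, 347.0]), (0.62, [369.0, 174.0, 427.0, 257.0])]
spool_large [(0.8, [233.0, 287.0, 270.0, 323.0])]
spool_small [(0.64, [267.0, 278.0, 294.0, 304.0]), (0.19, [368.0, 179.0, 426.0, 255.0])]
cap [(0.63, [291.0, 270.0,
[... 768 characters left out ...]
35.0, 249.0])]
spool_small [(0.82, [363.0, 216.0, 382.0, 239.0])]
cap [(0.75, [343.0, 222.0, 357.0, 238.0]), (0.62, [364.0, 216.0, 380.0, 240.0])]
canister_a [(0.55, [277.0, 181.0, 292.0, 198.0]), (0.51, [282.0, 265.0, 298.0, 280.0])]
pencil_tin [(0.73, [138.0, 128.0, 192.0, 177.0])]
pliers_a [(0.93, [439.0, 208.0, 506.0, 228.0]), (0.71, [357.0, 301.0, 389.0, 373.0])]
screwdriver [(0.7, [206.0, 282.0, 246.0, 346.0]), (0.39, [282.0, 267.0, 297.0, 277.0])]
rod_tip [(0.98, [233.0, 222.0]), (0.44, [229.0, 312.0])]
catch_top []
flange [(0.7, [188.0, 216.0])]
wrist [[0.287, -0.913, -0.29, 0.218], [-0.958, -0.273, -0.087, -0.457], [0.0, 0.303, -0.953, 0.374], [0.0, 0.0, 0.0, 1.0]] 65.75937181535727
```

View pics/scene0.png

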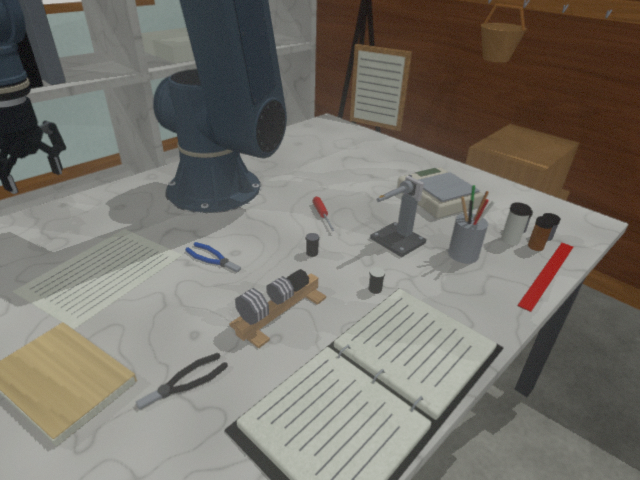

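View pics/top0.png

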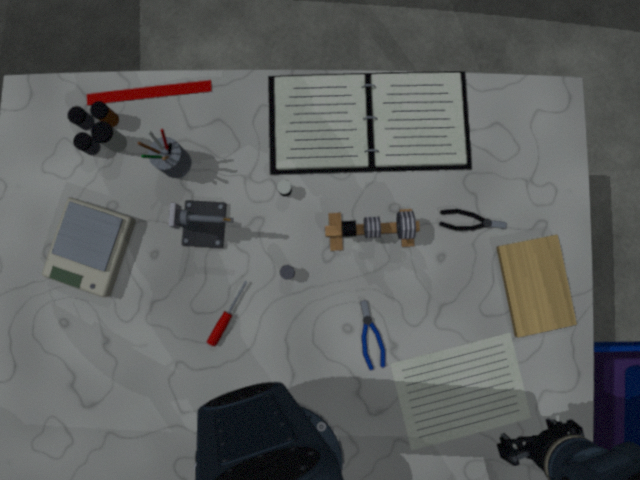

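Scene: the rack (about 275,300) carries large, small and cap. The stand with its rod is at about (395,215). In the top view, left to right: stand (200,222), cap (349,228), small (372,228), large (404,226), with the rod pointing to image right, which is world -y. Next I take geometry from depth.

```bash
python3 - <<'E'
from h import *
def cloud(n):
    z=np.load(f'pics/{n}0.npz'); d=z['d']; v,u=np.mgrid[0:480,0:640]; px=np.c_[u.ravel(),v.ravel()]
    return world(n,px,d.ravel()).reshape(480,640,3),d,z['im']
P,d,im=cloud('top'); ok=d>0
print('desk z',np.median(P[330:400,260:340,2][ok[330:400,260:340]]))
def reg(P,ok,l,t,r,b,z0,z1):
    q=P[t:b,l:r][ok[t:b,l:r]]; return q[(q[:,2]>z0)&(q[:,2]<z1)]
for nm,P_,ok_,boxes in [('top',P,ok,{'large':(390,208,417,246),'small':(360,212,386,243),'cap':(340,217,361,243)})]:
    for k,b in boxes.items():
        q=reg(P_,ok_,*b,0.05,.13); t=np.percentile(q[:,2],90); q2=q[q[:,2]>t-.006]
        print(k,len(q),'top z',t.round(4),'x',np.percentile(q[:,0],[1,50,99]).round(4),'y',np.percentile(q[:,1],[1,50,99]).round(4),'topx',np.percentile(q2[:,0],[2,98]).round(4),'y',np.percentile(q2[:,1],[2,98]).round(4))
q=reg(P,ok,320,205,425,255,0.025,.042); print('bar',len(q),np.percentile(q,[1,50,99],axis=0).round(4).tolist())
q=reg(P,ok,160,195,240,255,0.006,.022); print('base',len(q),np.percentile(q,[1,50,99],axis=0).round(4).tolist())
(c,wh,an)=cv2.minAreaRect((q[:,:2]*1000).astype(np.float32)); print('base rect',c,wh,an)
for n in['top','scene']:
    P,d,im=cloud(n);ok=d>0; Q=P[ok]
    m=(Q[:,2]>.12)&(Q[:,2]<.2)&(abs(Q[:,0]-.42)<.08)&(Q[:,1]>0)&(Q[:,1]<.2); q=Q[m]
    for y in np.arange(0.02,.2,.01):
        s=q[abs(q[:,1]-y)<.005]
        if len(s): print(n,round(y,3),len(s),'x',s[:,0].min().round(4),np.median(s[:,0]).round(4),s[:,0].max().round(4),'z',s[:,2].min().round(4),np.median(s[:,2]).round(4),s[:,2].max().round(4))
P,d,im=cloud('top')
crop=np.hstack([cv2.resize(im[195:260,150:250],None,fx=5,fy=5,interpolation=2)[:, :500],np.zeros((325,10,3),np.uint8)])
c2=cv2.resize(im[200:260,325:425],None,fx=5,fy=5,interpolation=2); s=np.load('pics/scene0.npz')['im']
c3=cv2.resize(s[255:355,220:330],None,fx=3,fy=3,interpolation=2);c4=cv2.resize(s[165:265,350:450],None,fx=3,fy=3,interpolation=2)
o=np.zeros((600,800,3),np.uint8);o[:300,:500]=c2;o[:300,500:800]=c4;o[300:600,:330]=c3;o[300:,330:800]=cv2.resize(crop,(470,300));save('crop0.png',o)
E
```

```text
desk z 0.0010876179391794416
large 502 top z 0.0969 x [0.524  0.5517 0.5851] y [-0.2927 -0.2729 -0.2566] topx [0.5359 0.5716] y [-0.2921 -0.2587]
small 345 top z 0.0836 x [0.5261 0.5476 0.5718] y [-0.2165 -0.1982 -0.1814] topx [0.5343 0.5636] y [-0.216  -0.1826]
cap 232 top z 0.0738 x [0.5283 0.5456 0.5629] y [-0.1614 -0.1455 -0.1298] topx [0.5327 0.5578] y [-0.161  -0.1317]
bar 478 [[0.5314, -0.3123, 0.0276], [0.5483, -0.1773, 0.0355], [0.5668, -0.0938, 0.0411]]
base 1567 [[0.5034, 0.1382, 0.0063], [0.5461, 0.1893, 0.0148], [0.6135, 0.2551, 0.0207]]
base rect (560.157470703125, 208.38363647460938) (140.4767303466797, 189.97154235839844) 1.415464997291565
```

View pics/crop0.png

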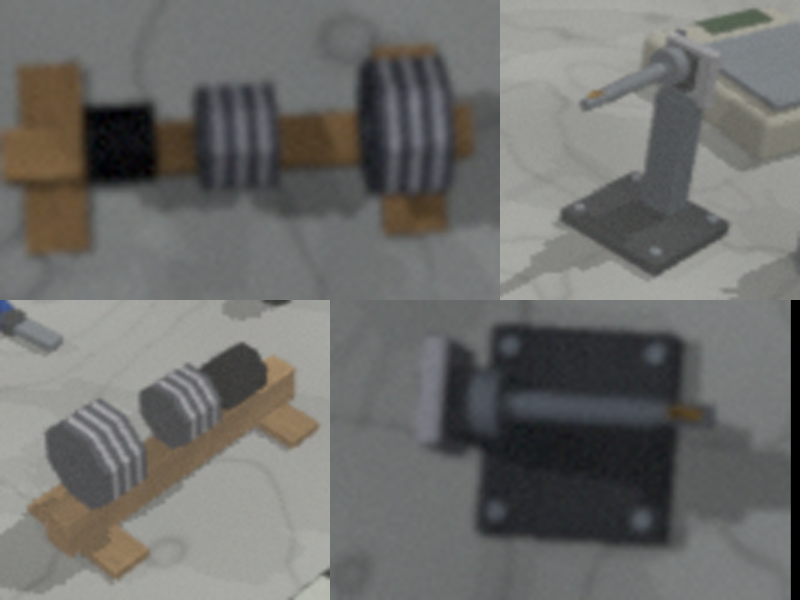

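```bash
python3 - <<'E'
from h import *
for n in['top','scene']:
    z=np.load(f'pics/{n}0.npz'); d=z['d']; v,u=np.mgrid[0:480,0:640]; px=np.c_[u.ravel(),v.ravel()]
    Q=world(n,px,d.ravel())[d.ravel()>0]
    m=(Q[:,2]>.12)&(Q[:,2]<.2)&(abs(Q[:,0]-.56)<.05)&(Q[:,1]>0.03)&(Q[:,1]<.3); q=Q[m]
    for y in np.arange(0.06,.27,.01):
        s=q[abs(q[:,1]-y)<.005]
        if len(s): print(n,round(y,3),len(s),'x',s[:,0].min().round(4),np.median(s[:,0]).round(4),s[:,0].max().round(4),'z',s[:,2].min().round(4),np.median(s[:,2]).round(4),s[:,2].max().round(4))
    b=Q[(Q[:,2]>.011)&(Q[:,2]<.019)&(Q[:,0]>.47)&(Q[:,0]<.64)&(Q[:,1]>.08)&(Q[:,1]<.27)]
    print(n,'base',len(b),np.percentile(b,[.5,50,99.5],axis=0).round(3).tolist())
    for lo in np.arange(.12,.24,.02):
        s=b[abs(b[:,1]-lo)<.01]; 
        if len(s): print(round(lo,2),s[:,0].min().round(4),s[:,0].max().round(4))
E
```

```text
top 0.1 19 x 0.5461 0.5503 0.5548 z 0.1552 0.1617 0.1668
top 0.11 25 x 0.5457 0.5498 0.5553 z 0.1551 0.1632 0.1675
top 0.12 27 x 0.5459 0.5501 0.5573 z 0.1549 0.1615 0.1661
top 0.13 34 x 0.5457 0.5517 0.5588 z 0.1588 0.1632 0.1675
top 0.14 34 x 0.5455 0.5519 0.559 z 0.1567 0.1633 0.1688
top 0.15 30 x 0.5459 0.5516 0.5585 z 0.158 0.1636 0.1684
top 0.16 29 x 0.5473 0.5537 0.5608 z 0.1577 0.1632 0.1672
top 0.17 33 x 0.5475 0.5533 0.5604 z 0.1579 0.1625 0.1663
top 0.18 35 x 0.5476 0.5536 0.5608 z 0.1566 0.1631 0.1673
top 0.19 26 x 0.5494 0.5552 0.5658 z 0.159 0.1633 0.1683
top 0.2 94 x 0.5409 0.5544 0.5704 z 0.145 0.1685 0.1768
top 0.21 67 x 0.5407 0.5526 0.5701 z 0.1216 0.1676 0.1756
top 0.22 156 x 0.5353 0.5593 0.585 z 0.1234 0.1665 0.1741
top 0.23 77 x 0.5353 0.5563 0.5839 z 0.1319 0.1703 0.1747
top base 1350 [[0.503, 0.144, 0.011], [0.547, 0.19, 0.015], [0.613, 0.246, 0.019]]
0.14 0.5014 0.6115
0.16 0.5013 0.6115
0.18 0.5034 0.6135
0.2 0.5033 0.6137
0.22 0.5052 0.6133
scene 0.1 23 x 0.5447 0.5518 0.5569 z 0.1528 0.1598 0.1654
scene 0.11 18 x 0.5468 0.5531 0.5573 z 0.1561 0.1613 0.165
[... 194 characters left out ...]
0.5489 0.5556 0.5598 z 0.1519 0.1617 0.1658
scene 0.16 18 x 0.5503 0.5576 0.5617 z 0.1531 0.162 0.1645
scene 0.17 17 x 0.5505 0.5579 0.5609 z 0.1531 0.1617 0.1648
scene 0.18 16 x 0.5508 0.5575 0.5619 z 0.1526 0.1619 0.1644
scene 0.19 71 x 0.5415 0.5593 0.5708 z 0.1423 0.1613 0.1737
scene 0.2 70 x 0.5402 0.5634 0.5763 z 0.1206 0.1576 0.1739
scene 0.21 87 x 0.5432 0.5689 0.5845 z 0.1222 0.1401 0.1713
scene 0.22 187 x 0.5358 0.5742 0.5858 z 0.1202 0.1525 0.1725
scene 0.23 24 x 0.5368 0.5693 0.5853 z 0.1239 0.1695 0.1713
scene base 822 [[0.503, 0.14, 0.011], [0.566, 0.183, 0.015], [0.615, 0.239, 0.019]]
0.14 0.5023 0.6111
0.16 0.5001 0.6115
0.18 0.5039 0.6144
0.2 0.5032 0.6136
0.22 0.5046 0.6161
```

Rod axis is about x 0.550 at the tip (y≈0.098), z≈0.156, and it leans about +0.05 in x per unit y. Moving above the large spool now.

Emit:
{"api": "servo_tool", "payload": {
  "commands": [56, -10, 5, -9.6, 112, -20, 10, -19.2, 168, -30, 15, -28.9, 224, -39, 20, -38.5, 280, -49, 25, -48.2, 337, -59, 30, -57.8, 393, -68, 35, -67.4, 449, -78, 40, -77.1],
  "hand": 1
}}

```text
t: 2.35
tcp_pos: [0.553, -0.2739, 0.168]
eef_rot: [180.0, 0.0, 94.1]
wrist_force: [0.5, -0.8, 0.5]
grip_width: 0.0852
```

```bash
cat >> h.py <<'E'
def go(p,yaw=None,s=None):
    """shift (mm, tool axes) and turn to reach world p, yaw (deg)"""
    s=s or bot.sense(); M=R.from_euler('xyz',s['eef_rot'],degrees=True).as_matrix()
    y=s['eef_rot'][2]
    return ((M.T@(np.array(p)-s['tcp_pos']))*1000).round(1).tolist(), None if yaw is None else round(y-yaw,2)
def st():
    s=bot.sense(); print('t',round(s['t'],2),'tcp',s['tcp_pos'].round(4),'rot',s['eef_rot'].round(2),'F',s['wrist_force'].round(1),'M',s['wrist_torque'].round(2),'w',round(s['grip_width'],4)); return s
E
python3 - <<'E'
from h import *
s=st(); print(s['joints'].round(1),s['dq'].round(1))
s=bot.sense(); im,d=viewer.camera('wrist'); save('w1.png',im); np.savez('pics/w1.npz',im=im,d=d)
v,u=np.mgrid[0:480,0:640]; px=np.c_[u.ravel(),v.ravel()]
P=world('wrist',px,d.ravel(),s).reshape(480,640,3)
for t in ['spool_large','spool_small','cap']:
    for r in silhouettes('wrist',t)[:2]:
        q=P[r['region']&(d>0)]; z=np.percentile(q[:,2],95); top=q[q[:,2]>z-.004]
        c=cv2.minAreaRect((top[:,:2]*1000).astype(np.float32))
        print(t,round(r['conf'],2),np.round(r['rect']),'z',z.round(4),'ctr',np.round(c[0],1),np.round(c[1],1),round(c[2],1))
    print([(round(r['conf'],2),onplane('wrist',[r['pixel']],.06,s).round(4).tolist()) for r in tip_of('wrist',t)[:2]])
E
```

```text
t 2.35 tcp [ 0.553  -0.2739  0.168 ] rot [1.7999e+02 1.0000e-02 9.4140e+01] F [ 0.5 -0.8  0.5] M [-0.   -0.06 -0.  ] w 0.0852
[-26.3  26.9  12.9  76.   -0.   59.5] [ 35.4  33.   44.   11.   -0.  -41.7]
spool_large 0.59 [279. 207. 367. 271.] z 0.0962 ctr [ 554.6 -276.9] [33.7 35. ] 3.0
[(0.85, [[0.5569, -0.2803, 0.06]])]
spool_small 0.72 [289. 104. 356. 159.] z 0.0824 ctr [ 550.  -201.2] [27.7 33.7] 3.3
[(0.95, [[0.5504, -0.2005, 0.06]]), (0.2, [[0.5542, -0.2768, 0.06]])]
cap 0.6 [298.  21. 351.  83.] z 0.0723 ctr [ 546.6 -148.1] [23.7 32.7] 1.0
[(0.92, [[0.5458, -0.1339, 0.06]])]
```

View pics/w1.png

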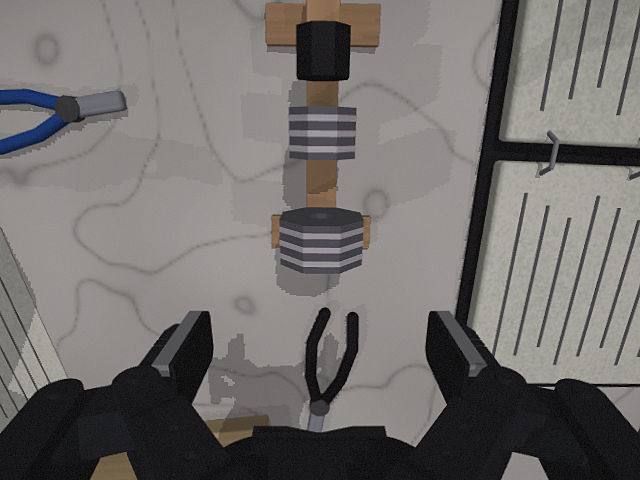

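Picture: large spool at about (323,240), small at (322,132), cap at (324,50) with its closed face toward the camera side, so it opens toward +y as wanted. Descending on the large spool.

Emit:
{"api": "servo_tool", "payload": {
  "commands": [-1.7, 2.4, 45, 0, -1.7, 2.4, 90, 0, -1.7, 2.4, 118, 0, -1.7, 2.4, 125, 0, -1.7, 2.4, 125, 0]
}}

```text
t: 3.32
tcp_pos: [0.5538, -0.2771, 0.0441]
eef_rot: [180.0, 0.0, 93.8]
wrist_force: [0.1, -0.1, 0.5]
grip_width: 0.0853
```

Emit:
{"api": "servo_tool", "payload": {
  "commands": [0, 0, 0, 0, 0, 0, 0, 0, 0, 0, 0, 0, 0, 0, 0, 0, 0, 0, 0, 0],
  "hand": -1
}}

```text
t: 3.95
tcp_pos: [0.5547, -0.277, 0.0451]
eef_rot: [179.9, 0.1, 93.8]
wrist_force: [-3.8, 0.9, 12.2]
grip_width: 0.058
```

Emit:
{"api": "servo_tool", "payload": {
  "commands": [0, 0, -30, 0, 0, 0, -65, 0, 0, 0, -93, 0, 0, 0, -93, 0]
}}

```text
t: 4.45
tcp_pos: [0.5553, -0.2772, 0.139]
eef_rot: [179.8, 0.1, 93.8]
wrist_force: [-0.0, 0.5, -1.8]
grip_width: 0.0576
```

```bash
python3 - <<'E'
from h import *
s=st(); im,d=viewer.camera('wrist'); save('w2.png',im)
print([ (round(r['conf'],2),np.round(r['rect'])) for r in look_for('wrist','spool_large')[:2]])
print(go([.549,.055,.136],87.1,s))
for r in silhouettes('top','pencil_tin')[:1]: pass
z=np.load('pics/top0.npz'); d=z['d']; v,u=np.mgrid[125:180,135:195]; q=world('top',np.c_[u.ravel(),v.ravel()],d[125:180,135:195].ravel()); q=q[(q[:,2]>.05)&(q[:,2]<.3)]; print(np.percentile(q,[1,50,99],axis=0).round(3))
E
```

```text
t 4.45 tcp [ 0.5553 -0.2772  0.139 ] rot [1.7977e+02 1.3000e-01 9.3820e+01] F [-0.   0.5 -1.8] M [ 0.   -0.01 -0.  ] w 0.0576
[(0.69, array([246., 252., 397., 388.]))]
([331.9, 15.8, 2.3], np.float64(6.72))
[[0.672 0.232 0.054]
 [0.706 0.264 0.101]
 [0.743 0.304 0.179]]
```

Emit:
{"api": "servo_tool", "payload": {
  "commands": [30, 1.5, 0, 1, 80, 4, 0, 2, 135, 6.5, 0, 3, 190, 9, 0, 4, 245, 12, 0, 5, 295, 14, 0, 6, 323, 15.5, 2, 6.7, 323, 15.5, 2, 6.7]
}}

```text
t: 5.6
tcp_pos: [0.5471, 0.0485, 0.1331]
eef_rot: [-179.9, 0.0, 87.3]
wrist_force: [0.0, 0.5, -1.2]
grip_width: 0.0576
```

```bash
python3 - <<'E'
from h import *
s=st(); im,d=viewer.camera('wrist'); save('w3.png',im); np.savez('pics/w3.npz',im=im,d=d,p=s['tcp_pos'],r=s['eef_rot'])
v,u=np.mgrid[0:480,0:640]; P=world('wrist',np.c_[u.ravel(),v.ravel()],d.ravel(),s).reshape(480,640,3)
q=P[d>0]; q=q[(q[:,2]>.135)&(q[:,2]<.19)&(abs(q[:,0]-.552)<.04)&(q[:,1]>.03)]
for y in np.arange(.03,.24,.006):
    k=q[abs(q[:,1]-y)<.003]
    if len(k)>8: print(round(y,3),len(k),'x',np.percentile(k[:,0],[2,50,98]).round(4),'z',np.percentile(k[:,2],[5,50,95]).round(4))
for t in ['rod_tip','catch_top','flange','spool_large']:
    print(t,[(round(r['conf'],2),np.round(r['pixel']),onplane('wrist',[r['pixel']],.156,s).round(4).tolist()) for r in tip_of('wrist',t)[:2]])
E
```

```text
t 5.6 tcp [0.5471 0.0485 0.1331] rot [-179.9     0.     87.27] F [ 0.   0.5 -1.2] M [-0.03 -0.02  0.01] w 0.0576
0.03 408 x [0.5273 0.5569 0.5758] z [0.1679 0.1822 0.1837]
0.036 1818 x [0.5184 0.5483 0.5757] z [0.1683 0.1825 0.1841]
0.042 2298 x [0.5181 0.547  0.5759] z [0.169  0.1823 0.1847]
0.048 2338 x [0.5184 0.548  0.5762] z [0.169  0.1826 0.1847]
0.054 2808 x [0.5187 0.5526 0.5893] z [0.1689 0.1821 0.1869]
0.06 3874 x [0.5135 0.5473 0.5823] z [0.146  0.1806 0.1872]
0.066 6719 x [0.5198 0.5468 0.5758] z [0.1391 0.1652 0.1833]
0.096 24 x [0.5471 0.5522 0.5557] z [0.159  0.1611 0.1622]
0.102 437 x [0.5462 0.5513 0.5564] z [0.1589 0.1616 0.1634]
0.108 459 x [0.5465 0.5517 0.557 ] z [0.1587 0.1624 0.1655]
0.114 507 x [0.5465 0.5517 0.5572] z [0.1579 0.1624 0.1655]
0.12 516 x [0.5468 0.5521 0.5574] z [0.1581 0.1616 0.1633]
0.126 644 x [0.5462 0.5525 0.5591] z [0.1583 0.1624 0.1643]
0.132 704 x [0.5461 0.5527 0.5596] z [0.1587 0.1629 0.1646]
0.138 729 x [0.5464 0.553  0.5597] z [0.1591 0.1629 0.1646]
0.144 762 x [0.5468 0.5535 0.5603] z [0.1588 0.1629 0.1645]
0.15 775 x [0.5471 0.5538 0.5605] z [0.1592 0.1629 0.1645]
0.156 813 x [0.5475 0.5541 0.5607] z [0.1583 0.1629 0.1646]
0.162 815 x [0.5479 0.5544 0.5612] z [0.1587 0.1629 0.1646]
0.168 46 x [0.5479 0.55   0.5614] z [0.1573 0.1606 0.1627]
rod_tip [(0.9, array([330., 193.]), [[0.5541, 0.1006, 0.156]]), (0.29, array([316., 312.]), [[0.5459, 0.0496, 0.156]])]
catch_top []
flange []
spool_large [(0.63, array([318., 308.]), [[0.5472, 0.0511, 0.156]])]
```

View pics/w3.png

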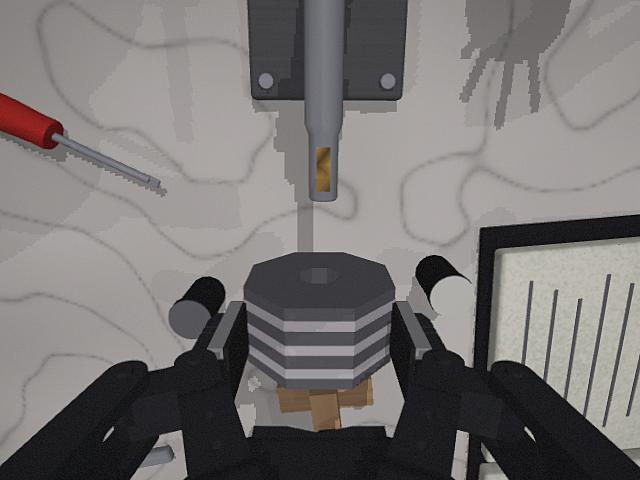

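Rod tip at about (322,197), spool bore at (320,275) in the picture. The rod line comes out 1.1 mm to +x and 3 mm above the spool axis. I'll correct that and approach slowly.

Emit:
{"api": "servo_tool", "payload": {
  "commands": [5, 1, -3, 0.3, 15, 1.3, -3, 0.3, 25, 1.3, -3, 0.3, 29, 1.3, -3, 0.3, 32, 1.3, -3, 0.3, 34, 1.3, -3, 0.3, 35, 1.3, -3, 0.3]
}}

```text
t: 6.72
tcp_pos: [0.5509, 0.0817, 0.1372]
eef_rot: [-180.0, 0.0, 86.8]
wrist_force: [0.0, 0.1, -1.4]
grip_width: 0.0578
```

```bash
cat >> h.py <<'E'
def rodfit(tag,ymin,half):
    """rod axis and held spool centre, wrist camera frame"""
    s=st(); im,d=viewer.camera('wrist'); save(tag+'.png',im)
    v,u=np.mgrid[0:480,0:640]; P=world('wrist',np.c_[u.ravel(),v.ravel()],d.ravel(),s).reshape(480,640,3); q=P[d>0]
    p=s['tcp_pos']; r=q[(q[:,2]>.14)&(q[:,2]<.18)&(abs(q[:,0]-.553)<.02)]; ys=[];xs=[];zs=[]
    for y in np.arange(ymin,.185,.004):
        k=r[abs(r[:,1]-y)<.002]
        if len(k)>100: ys.append(y); xs.append(np.percentile(k[:,0],[1,99]).mean()); zs.append(np.median(k[abs(k[:,0]-xs[-1])<.002][:,2]))
    a,b=np.polyfit(ys,xs,1); print('rod slope',round(a,3),'x at tcp y',round(a*p[1]+b,4),'top z',np.round(np.median(zs),4),'axis z(shank)',round(np.median(zs)-.007,4),len(ys),[round(ys[0],3),round(ys[-1],3)])
    k=q[(abs(q[:,0]-p[0])<.008)&(abs(q[:,1]-p[1])<.008)&(q[:,2]>p[2]+half)]; zt=np.median(k[:,2])
    k=q[(abs(q[:,1]-p[1])<.01)&(abs(q[:,2]-zt)<.004)]; k=k[abs(k[:,0]-p[0])<half]
    print('spool top',zt.round(4),'axis z',round(zt-half,4),'x flat',np.percentile(k[:,0],[2,98]).round(4),np.percentile(k[:,0],[2,98]).mean().round(4))
    k=q[(abs(q[:,0]-p[0])<.008)&(abs(q[:,2]-zt)<.002)&(abs(q[:,1]-p[1])<.03)]; print('y ext',np.percentile(k[:,1],[1,99]).round(4))
E
python3 - <<'E'
from h import *
rodfit('w4',.128,.030)
E
```

```text
t 6.72 tcp [0.5509 0.0817 0.1372] rot [-180.      0.     86.81] F [ 0.   0.1 -1.4] M [ 0.03 -0.02 -0.02] w 0.0578
rod slope 0.056 x at tcp y 0.5499 top z 0.1638 axis z(shank) 0.1568 15 [np.float64(0.128), np.float64(0.184)]
spool top 0.1875 axis z 0.1575 x flat [0.5222 0.5801] 0.5511
y ext [0.0652 0.0992]
```

Emit:
{"api": "servo_tool", "payload": {
  "commands": [0, -1.1, 0.6, 0, 2, -1.1, 0.6, 0.1, 5, -1.1, 0.6, 0.1, 8, -1.1, 0.6, 0.1, 10, -1.1, 0.6, 0.1, 10, -1.1, 0.6, 0.1]
}}

```text
t: 7.52
tcp_pos: [0.5504, 0.0919, 0.1366]
eef_rot: [-180.0, 0.0, 86.7]
wrist_force: [0.4, -1.2, -0.8]
grip_width: 0.0575
```

Emit:
{"api": "servo_tool", "payload": {
  "commands": [4, 0, 0, 0, 8, 0, 0, 0, 12, 0, 0, 0, 15, 0, 0, 0, 18, 0, 0, 0, 21, 0, 0, 0, 24, 0, 0, 0, 24, 0, 0, 0]
}}

```text
t: 8.52
tcp_pos: [0.5518, 0.1159, 0.1366]
eef_rot: [-180.0, 0.0, 86.7]
wrist_force: [-0.3, 0.3, -1.2]
grip_width: 0.0579
```

Emit:
{"api": "servo_tool", "payload": {
  "commands": [6, 0, 0, 0, 13, 0, 0, 0, 20, 0, 0, 0, 27, 0, 0, 0, 34, 0, 0, 0, 41, 0, 0, 0, 47, 0, 0, 0, 50, 0, 0, 0]
}}

```text
t: 9.52
tcp_pos: [0.5546, 0.166, 0.1366]
eef_rot: [-180.0, -0.0, 86.7]
wrist_force: [-0.2, -0.1, -2.2]
grip_width: 0.0573
```

Emit:
{"api": "servo_tool", "payload": {
  "commands": [3, 0, 0, 0, 6, 0, 0, 0, 8, 0, 0, 0, 9, 0, 0, 0, 10, 0, 0, 0, 10, 0, 0, 0]
}}

```text
t: 10.28
tcp_pos: [0.5552, 0.1756, 0.1366]
eef_rot: [-180.0, 0.0, 86.7]
wrist_force: [-0.3, -0.2, -0.9]
grip_width: 0.0575
```

Emit:
{"api": "servo_tool", "payload": {
  "commands": [0.7, 0, 0, 0, 1.4, 0, 0, 0, 2, 0, 0, 0, 2, 0, 0, 0]
}}

```text
t: 10.78
tcp_pos: [0.5553, 0.1774, 0.1366]
eef_rot: [180.0, 0.0, 86.7]
wrist_force: [-0.4, -2.9, -0.2]
grip_width: 0.0578
```

Emit:
{"api": "servo_tool", "payload": {
  "commands": [0.5, 0, 0, 0, 1, 0, 0, 0, 1, 0, 0, 0]
}}

```text
t: 11.15
tcp_pos: [0.5553, 0.1776, 0.1366]
eef_rot: [180.0, 0.1, 86.7]
wrist_force: [-1.8, -9.8, 2.0]
grip_width: 0.0574
```

Emit:
{"api": "servo_tool", "payload": {
  "commands": [-1, 0, 0.7, 0, -1, 0, 0.7, 0]
}}

```text
t: 11.4
tcp_pos: [0.5553, 0.1774, 0.1359]
eef_rot: [180.0, 0.0, 86.7]
wrist_force: [0.2, -3.8, 0.7]
grip_width: 0.0577
```

Emit:
{"api": "servo_tool", "payload": {
  "commands": [0, 0, 0, 0, 0, 0, 0, 0, 0, 0, 0, 0, 0, 0, 0, 0, 0, 0, -15, 0, 0, 0, -45, 0, 0, 0, -75, 0, 0, 0, -80, 0],
  "hand": 1
}}

```text
t: 12.4
tcp_pos: [0.5564, 0.1779, 0.2189]
eef_rot: [179.8, -0.1, 86.7]
wrist_force: [0.6, 0.5, -0.6]
grip_width: 0.0854
```

```bash
python3 - <<'E'
from h import *
s=st(); im,d=viewer.camera('wrist'); save('w5.png',im)
v,u=np.mgrid[0:480,0:640]; P=world('wrist',np.c_[u.ravel(),v.ravel()],d.ravel(),s); q=P[d.ravel()>0]
k=q[(abs(q[:,0]-.5553)<.008)&(q[:,2]>.175)&(q[:,2]<.2)&(q[:,1]<.25)&(q[:,1]>.1)]; print('spool top',np.median(k[:,2]).round(4),'y',np.percentile(k[:,1],[1,50,99]).round(4))
print(go([.550,-.2005,.11],93.6,s))
E
```

```text
t 12.4 tcp [0.5564 0.1779 0.2189] rot [ 1.7978e+02 -9.0000e-02  8.6720e+01] F [ 0.6  0.5 -0.6] M [ 0.02 -0.14  0.01] w 0.0854
spool top 0.1856 y [0.1605 0.1794 0.1946]
([-378.3, 14.9, 108.4], np.float64(-6.88))
```

Emit:
{"api": "servo_tool", "payload": {
  "commands": [-30, 1, 0, -0.6, -80, 3, 0, -1.4, -135, 5, 0, -2.4, -190, 8, 5, -3.5, -245, 10, 35, -4.6, -300, 12, 65, -5.7, -350, 14, 95, -6.6, -376, 15, 100, -6.9]
}}

```text
t: 13.45
tcp_pos: [0.5467, -0.2005, 0.1131]
eef_rot: [-179.8, -0.1, 93.5]
wrist_force: [-0.4, 0.6, 0.1]
grip_width: 0.0854
```

Emit:
{"api": "servo_tool", "payload": {
  "commands": [0, 0, 0, 0]
}}

```text
t: 13.58
tcp_pos: [0.5478, -0.2, 0.1147]
eef_rot: [-179.9, -0.0, 93.5]
wrist_force: [0.6, 0.4, 0.1]
grip_width: 0.0855
```

```bash
python3 - <<'E'
from h import *
s=st(); im,d=viewer.camera('wrist'); save('w6.png',im)
v,u=np.mgrid[0:480,0:640]; P=world('wrist',np.c_[u.ravel(),v.ravel()],d.ravel(),s).reshape(480,640,3)
for t in ['spool_small','cap']:
    for r in silhouettes('wrist',t)[:2]:
        q=P[r['region']&(d>0)]; z=np.percentile(q[:,2],90); top=q[abs(q[:,2]-z)<.003]
        print(t,round(r['conf'],2),np.round(r['rect']),'z',z.round(4),'x',np.percentile(top[:,0],[2,98]).round(4),np.percentile(q[:,0],[1,99]).round(4),'y',np.percentile(top[:,1],[2,98]).round(4))
print(go([.550,-.2005,.037],93.6,s))
E
```

```text
t 13.57 tcp [ 0.5478 -0.2     0.1147] rot [-1.7989e+02 -4.0000e-02  9.3480e+01] F [0.6 0.4 0.1] M [0.02 0.04 0.  ] w 0.0855
spool_small 0.59 [286. 219. 363. 296.] z 0.0819 x [0.538  0.5618] [0.527  0.5724] y [-0.2169 -0.1842]
cap 0.9 [291. 144. 357. 204.] z 0.0719 x [0.5366 0.5562] [0.5249 0.5651] y [-0.1638 -0.133 ]
([-0.7, 2.4, 77.7], np.float64(-0.12))
```

Emit:
{"api": "servo_tool", "payload": {
  "commands": [-0.5, 2, 35, 0, -0.5, 2, 65, 0, -0.5, 2, 77, 0, -0.5, 2, 77, 0]
}}

```text
t: 14.22
tcp_pos: [0.5507, -0.1983, 0.039]
eef_rot: [-180.0, -0.0, 93.7]
wrist_force: [-0.2, -0.2, -0.3]
grip_width: 0.0854
```

Emit:
{"api": "servo_tool", "payload": {
  "commands": [0, 0, 0, 0, 0, 0, 0, 0, 0, 0, 0, 0, 0, 0, 0, 0, 0, 0, 0, 0, 0, 0, -4, 0],
  "hand": -1
}}

```text
t: 14.98
tcp_pos: [0.5509, -0.1991, 0.0434]
eef_rot: [180.0, 0.0, 93.6]
wrist_force: [0.1, 0.7, -0.4]
grip_width: 0.0434
```

Emit:
{"api": "servo_tool", "payload": {
  "commands": [0, 0, -30, 0, 0, 0, -65, 0, 0, 0, -93, 0, 30, 2, -94, 0.7, 80, 4, -94, 1.7, 135, 7, -94, 3, 190, 9, -94, 4.3, 235, 12, -94, 5.6]
}}

```text
t: 15.98
tcp_pos: [0.5477, 0.0382, 0.1374]
eef_rot: [180.0, -0.0, 88.0]
wrist_force: [1.0, -0.0, -0.4]
grip_width: 0.0429
```

```bash
python3 - <<'E'
from h import *
s=st(); print(go([.5488,.062,.137],86.8,s))
E
```

```text
t 15.97 tcp [0.5477 0.0382 0.1374] rot [ 1.7997e+02 -1.0000e-02  8.8010e+01] F [ 1.  -0.  -0.4] M [-0.04 -0.04  0.03] w 0.0429
([23.8, 0.3, 0.4], np.float64(1.21))
```

Emit:
{"api": "servo_tool", "payload": {
  "commands": [12, 0.2, 0, 1.2, 24, 0.3, 0, 1.2, 24, 0.3, 0, 1.2]
}}

```text
t: 16.35
tcp_pos: [0.5491, 0.0605, 0.137]
eef_rot: [180.0, -0.0, 86.9]
wrist_force: [1.0, 0.7, -1.1]
grip_width: 0.0432
```

```bash
python3 - <<'E'
from h import *
rodfit('w7',.130,.023)
E
```

```text
t 16.35 tcp [0.5491 0.0605 0.137 ] rot [179.99  -0.    86.87] F [ 1.   0.7 -1.1] M [-0.01 -0.02 -0.01] w 0.0432
rod slope -0.15 x at tcp y 0.566 top z nan axis z(shank) nan 12 [np.float64(0.13), np.float64(0.174)]
spool top 0.1783 axis z 0.1553 x flat [0.5279 0.571 ] 0.5494
y ext [0.0419 0.0759]
  return _methods._mean(a, axis=axis, dtype=dtype,
  ret = ret.dtype.type(ret / rcount)
```

Emit:
{"api": "servo_tool", "payload": {
  "commands": [5, -0.6, -1.6, 0, 13, -0.6, -1.6, 0, 19, -0.6, -1.6, 0, 22, -0.6, -1.6, 0, 25, -0.6, -1.6, 0, 28, -0.6, -1.6, 0, 28, -0.6, -1.6, 0]
}}

```text
t: 17.27
tcp_pos: [0.55, 0.0884, 0.1385]
eef_rot: [-180.0, 0.0, 86.8]
wrist_force: [-0.3, 0.0, -0.4]
grip_width: 0.043
```

Emit:
{"api": "servo_tool", "payload": {
  "commands": [5, 0, 0, 0, 10, 0, 0, 0, 14, 0, 0, 0, 18, 0, 0, 0, 22, 0, 0, 0, 26, 0, 0, 0, 29, 0, 0, 0, 29, 0, 0, 0]
}}

```text
t: 18.27
tcp_pos: [0.5516, 0.1174, 0.1385]
eef_rot: [-180.0, -0.0, 86.8]
wrist_force: [0.1, -0.4, -0.5]
grip_width: 0.0427
```

Emit:
{"api": "servo_tool", "payload": {
  "commands": [6, 0, 0, 0, 12, 0, 0, 0, 18, 0, 0, 0, 23, 0, 0, 0, 25, 0, 0, 0, 26, 0, 0, 0, 26.5, 0, 0, 0, 26.5, 0, 0, 0]
}}

```text
t: 19.27
tcp_pos: [0.5531, 0.1435, 0.1385]
eef_rot: [-180.0, 0.0, 86.8]
wrist_force: [-1.1, 0.3, -1.9]
grip_width: 0.043
```

Emit:
{"api": "servo_tool", "payload": {
  "commands": [0.7, 0, 0, 0, 1.4, 0, 0, 0, 2, 0, 0, 0, 2, 0, 0, 0]
}}

```text
t: 19.77
tcp_pos: [0.5532, 0.1454, 0.1385]
eef_rot: [-180.0, 0.0, 86.8]
wrist_force: [0.3, -3.5, 0.0]
grip_width: 0.043
```

Emit:
{"api": "servo_tool", "payload": {
  "commands": [-0.5, 0, 0.7, 0, -0.5, 0, 0.7, 0]
}}

```text
t: 20.02
tcp_pos: [0.5531, 0.1453, 0.1377]
eef_rot: [-180.0, -0.0, 86.8]
wrist_force: [0.6, -0.3, -0.6]
grip_width: 0.0429
```

Emit:
{"api": "servo_tool", "payload": {
  "commands": [0, 0, 0, 0, 0, 0, 0, 0, 0, 0, 0, 0, 0, 0, 0, 0, 0, 0, 0, 0, 0, 0, -20, 0, 0, 0, -50, 0, 0, 0, -80, 0],
  "hand": 1
}}

```text
t: 21.02
tcp_pos: [0.553, 0.1451, 0.2187]
eef_rot: [-180.0, 0.0, 86.8]
wrist_force: [0.4, 0.0, 0.3]
grip_width: 0.0854
```

```bash
python3 - <<'E'
from h import *
s=st(); im,d=viewer.camera('wrist'); save('w8.png',im)
v,u=np.mgrid[0:480,0:640]; P=world('wrist',np.c_[u.ravel(),v.ravel()],d.ravel(),s); q=P[d.ravel()>0]
for a,b in((.174,.182),(.182,.19)):
    k=q[(abs(q[:,0]-.5553)<.008)&(q[:,2]>a)&(q[:,2]<b)&(q[:,1]<.25)&(q[:,1]>.1)]; print('top',np.median(k[:,2]).round(4),'y',np.percentile(k[:,1],[1,50,99]).round(4))
print(go([.5460,-.1485,.11],93.6,s))
E
```

```text
t 21.02 tcp [0.553  0.1451 0.2187] rot [-179.99    0.     86.82] F [0.4 0.  0.3] M [0.   0.04 0.  ] w 0.0854
top 0.1788 y [0.1265 0.1437 0.1948]
top 0.1856 y [0.1606 0.1782 0.1946]
([-293.5, 9.3, 108.7], np.float64(-6.78))
```

Emit:
{"api": "servo_tool", "payload": {
  "commands": [-30, 1, 0, -0.8, -80, 3, 0, -1.9, -130, 4, 15, -3.1, -180, 6, 40, -4.3, -230, 7, 70, -5.4, -275, 9, 95, -6.5, -293.5, 9.3, 105, -6.8, -293.5, 9.3, 105, -6.8]
}}

```text
t: 22.08
tcp_pos: [0.5458, -0.149, 0.1123]
eef_rot: [-179.9, -0.0, 93.5]
wrist_force: [0.9, 0.4, -0.7]
grip_width: 0.0851
```

```bash
python3 - <<'E'
from h import *
s=st(); im,d=viewer.camera('wrist'); save('w9.png',im)
v,u=np.mgrid[0:480,0:640]; P=world('wrist',np.c_[u.ravel(),v.ravel()],d.ravel(),s).reshape(480,640,3)
for r in silhouettes('wrist','cap')[:2]:
        q=P[r['region']&(d>0)]; z=np.percentile(q[:,2],90); top=q[abs(q[:,2]-z)<.003]
        print(round(r['conf'],2),np.round(r['rect']),'z',z.round(4),'x',np.percentile(top[:,0],[2,98]).round(4),np.percentile(q[:,0],[1,99]).round(4),'y',np.percentile(top[:,1],[2,98]).round(4))
print([(round(r['conf'],2),onplane('wrist',[r['pixel']],.053,s).round(4).tolist()) for r in tip_of('wrist','cap')[:2]])
print(go([.546,-.1485,.0335],93.6,s))
E
```

```text
t 22.07 tcp [ 0.5458 -0.149   0.1123] rot [-1.7995e+02 -2.0000e-02  9.3520e+01] F [ 0.9  0.4 -0.7] M [-0.02  0.02 -0.01] w 0.0851
0.77 [291. 224. 350. 287.] z 0.0718 x [0.5367 0.5562] [0.5288 0.5637] y [-0.1632 -0.1325]
[(0.89, [[0.5474, -0.1332, 0.053]])]
([0.5, 0.3, 78.8], np.float64(-0.08))
```

View pics/w9.png

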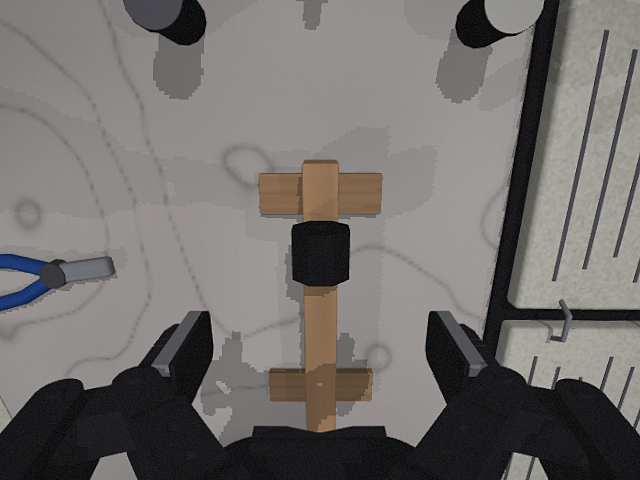

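Cap at (321,254), rack clear, canisters well away. Descending and gripping.

Emit:
{"api": "servo_tool", "payload": {
  "commands": [0.5, 0.4, 35, 0, 0.5, 0.4, 65, 0, 0.5, 0.4, 78, 0, 0.5, 0.4, 78, 0]
}}

```text
t: 22.72
tcp_pos: [0.5466, -0.1473, 0.035]
eef_rot: [-180.0, -0.0, 93.7]
wrist_force: [-0.8, -0.2, 0.9]
grip_width: 0.0854
```

Emit:
{"api": "servo_tool", "payload": {
  "commands": [0, 0, 0, 0, 0, 0, 0, 0, 0, 0, 0, 0, 0, 0, 0, 0, 0, 0, 0, 0, 0, 0, -4, 0],
  "hand": -1
}}

```text
t: 23.48
tcp_pos: [0.5466, -0.148, 0.0391]
eef_rot: [180.0, 0.0, 93.6]
wrist_force: [0.3, -0.3, -0.2]
grip_width: 0.0322
```

Emit:
{"api": "servo_tool", "payload": {
  "commands": [0, 0, -35, 0, 0, 0, -75, 0, 15, 1, -100, 0.5, 60, 4, -100, 1.8, 115, 8, -100, 3.6, 165, 12, -100, 5.4, 200, 15, -100, 6.8, 200, 15, -100, 6.8]
}}

```text
t: 24.48
tcp_pos: [0.5488, 0.0548, 0.139]
eef_rot: [180.0, -0.0, 87.0]
wrist_force: [-0.6, -0.8, -0.8]
grip_width: 0.0321
```

```bash
cat >> h.py <<'E'
def capfit(tag):
    s=st(); im,d=viewer.camera('wrist'); save(tag+'.png',im)
    v,u=np.mgrid[0:480,0:640]; P=world('wrist',np.c_[u.ravel(),v.ravel()],d.ravel(),s); q=P[d.ravel()>0]; p=s['tcp_pos']
    for y in (.103,.107,.120,.123):
        k=q[(abs(q[:,1]-y)<.002)&(q[:,2]>.145)&(q[:,2]<.18)&(abs(q[:,0]-.552)<.02)]
        if len(k)<50: continue
        m=np.percentile(k[:,0],[1,99]); c=m.mean(); print('spigot y',y,'x',m.round(4),c.round(4),'line',round(.5499+.056*(y-.0817),4),'z',np.median(k[abs(k[:,0]-c)<.002][:,2]).round(4))
    k=q[(q[:,2]>.14)&(q[:,2]<.17)&(abs(q[:,0]-.552)<.01)&(q[:,1]>.085)&(q[:,1]<.12)]; print('tip y',np.percentile(k[:,1],1).round(4))
    k=q[(abs(q[:,0]-p[0])<.005)&(abs(q[:,1]-p[1])<.008)&(q[:,2]>p[2]+.02)]; zt=np.median(k[:,2])
    k=q[(abs(q[:,0]-p[0])<.005)&(abs(q[:,2]-zt)<.002)&(abs(q[:,1]-p[1])<.03)]
    k2=q[(abs(q[:,1]-p[1]-.013)<.003)&(abs(q[:,2]-zt)<.0015)&(abs(q[:,0]-p[0])<.012)]
    print('cap top',zt.round(4),'axis',round(zt-.018,4),'y',np.percentile(k[:,1],[1,99]).round(4),'x',np.percentile(k2[:,0],[2,98]).round(4))
E
python3 - <<'E'
from h import *
capfit('w10')
E
```

```text
t 24.48 tcp [0.5488 0.0548 0.139 ] rot [ 1.800e+02 -2.000e-02  8.698e+01] F [-0.6 -0.8 -0.8] M [ 0.    0.03 -0.05] w 0.0321
spigot y 0.103 x [0.5459 0.5564] 0.5512 line 0.5511 z 0.1627
spigot y 0.107 x [0.5461 0.5566] 0.5514 line 0.5513 z 0.1642
spigot y 0.12 x [0.5466 0.5576] 0.5521 line 0.552 z 0.1622
spigot y 0.123 x [0.5467 0.5581] 0.5524 line 0.5522 z 0.1626
tip y 0.0989
cap top 0.1744 axis 0.1564 y [0.0384 0.0708] x [0.5408 0.5582]
```

View pics/w10.png

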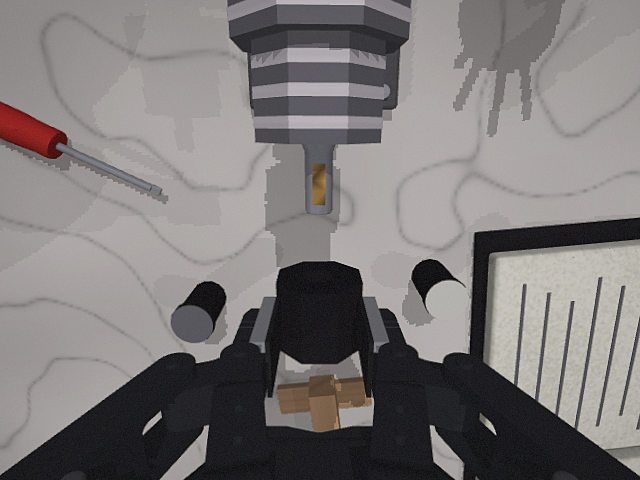

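Spigot tip at (319,212), cap mouth at (319,268), lined up within about 0.6 mm. Approaching gently.

Emit:
{"api": "servo_tool", "payload": {
  "commands": [10, -0.3, -0.6, 0.2, 20, -0.3, -0.6, 0.2, 25, -0.3, -0.6, 0.2, 27, -0.3, -0.6, 0.2, 28, -0.3, -0.6, 0.2, 29, -0.3, -0.6, 0.2, 30, -0.3, -0.6, 0.2, 30, -0.3, -0.6, 0.2]
}}

```text
t: 25.52
tcp_pos: [0.5503, 0.0826, 0.1394]
eef_rot: [180.0, -0.0, 86.6]
wrist_force: [-0.2, -0.0, -0.5]
grip_width: 0.0322
```

Emit:
{"api": "servo_tool", "payload": {
  "commands": [0.7, -0.3, 0, 0, 1.4, -0.3, 0, 0, 2.1, -0.3, 0, 0, 2.8, -0.3, 0, 0, 3.4, -0.3, 0, 0, 3.4, -0.3, 0, 0]
}}

```text
t: 26.28
tcp_pos: [0.5502, 0.0861, 0.1394]
eef_rot: [-180.0, -0.0, 86.6]
wrist_force: [-0.2, -0.2, -1.3]
grip_width: 0.0321
```

Emit:
{"api": "servo_tool", "payload": {
  "commands": [1, 0, 0, 0, 2, 0, 0, 0, 3, 0, 0, 0, 4, 0, 0, 0, 4, 0, 0, 0]
}}

```text
t: 26.9
tcp_pos: [0.5504, 0.0901, 0.1394]
eef_rot: [-180.0, -0.0, 86.6]
wrist_force: [-0.1, -0.8, -0.4]
grip_width: 0.0323
```

Emit:
{"api": "servo_tool", "payload": {
  "commands": [1, 0, 0, 0, 2, 0, 0, 0, 3, 0, 0, 0, 4, 0, 0, 0, 4, 0, 0, 0]
}}

```text
t: 27.52
tcp_pos: [0.5507, 0.0942, 0.1395]
eef_rot: [180.0, -0.0, 86.6]
wrist_force: [-0.3, 0.4, 1.1]
grip_width: 0.0325
```

Emit:
{"api": "servo_tool", "payload": {
  "commands": [1, 0, 0, 0, 2, 0, 0, 0, 3, 0, 0, 0, 4, 0, 0, 0, 4, 0, 0, 0]
}}

```text
t: 28.15
tcp_pos: [0.5509, 0.0981, 0.1394]
eef_rot: [180.0, -0.0, 86.6]
wrist_force: [-0.2, -1.3, 1.6]
grip_width: 0.0323
```

Emit:
{"api": "servo_tool", "payload": {
  "commands": [1, 0, 0, 0, 2, 0, 0, 0, 3, 0, 0, 0, 4, 0, 0, 0, 4, 0, 0, 0]
}}

```text
t: 28.78
tcp_pos: [0.5511, 0.1021, 0.1394]
eef_rot: [-180.0, -0.0, 86.6]
wrist_force: [-0.1, -0.3, 1.4]
grip_width: 0.0324
```

Emit:
{"api": "servo_tool", "payload": {
  "commands": [1, 0, 0, 0, 2, 0, 0, 0, 3, 0, 0, 0, 3.5, 0, 0, 0, 3.5, 0, 0, 0]
}}

```text
t: 29.4
tcp_pos: [0.5513, 0.1056, 0.1393]
eef_rot: [-180.0, -0.0, 86.6]
wrist_force: [0.2, -0.2, 0.2]
grip_width: 0.0319
```

Emit:
{"api": "servo_tool", "payload": {
  "commands": [0.5, 0, 0, 0, 1, 0, 0, 0, 1.5, 0, 0, 0, 2, 0, 0, 0, 2, 0, 0, 0]
}}

```text
t: 30.02
tcp_pos: [0.5514, 0.1072, 0.1394]
eef_rot: [-180.0, 0.0, 86.6]
wrist_force: [-0.4, -3.9, -0.4]
grip_width: 0.0322
```

Emit:
{"api": "servo_tool", "payload": {
  "commands": [0.5, 0, 0, 0, 1, 0, 0, 0, 1, 0, 0, 0, 1, 0, 0, 0]
}}

```text
t: 30.52
tcp_pos: [0.5514, 0.1074, 0.1393]
eef_rot: [-180.0, 0.1, 86.6]
wrist_force: [-0.2, -10.1, -0.9]
grip_width: 0.0323
```

```bash
python3 - <<'E'
from h import *
s=st(); im,d=viewer.camera('wrist'); save('w11.png',im)
v,u=np.mgrid[0:480,0:640]; P=world('wrist',np.c_[u.ravel(),v.ravel()],d.ravel(),s); q=P[d.ravel()>0]
k=q[(abs(q[:,0]-.5515)<.006)&(q[:,1]>.06)&(q[:,1]<.22)&(q[:,2]>.14)]
for y in np.arange(.084,.2,.002):
    m=k[abs(k[:,1]-y)<.001]
    if len(m): print(round(y,3),np.median(m[:,2]).round(4),end='; ')
E
```

```text
t 30.52 tcp [0.5514 0.1074 0.1393] rot [-1.7999e+02  1.1000e-01  8.6580e+01] F [ -0.2 -10.1  -0.9] M [-2.19  0.11  0.03] w 0.0323
0.09 0.1743; 0.092 0.1749; 0.094 0.1749; 0.096 0.1749; 0.098 0.1748; 0.1 0.1749; 0.102 0.1748; 0.104 0.1748; 0.106 0.1747; 0.108 0.1746; 0.11 0.1747; 0.112 0.1746; 0.114 0.1746; 0.116 0.175; 0.118 0.2442; 0.12 0.2452; 0.122 0.1741; 0.124 0.1737; 0.126 0.1784; 0.128 0.1786; 0.13 0.1785; 0.132 0.1788; 0.134 0.1788; 0.136 0.1786; 0.138 0.1784; 0.14 0.1785; 0.142 0.1788; 0.144 0.1789; 0.146 0.1785; 0.148 0.1785; 0.15 0.1784; 0.152 0.1786; 0.154 0.1787; 0.156 0.1786; 0.158 0.1784; 0.16 0.1848; 0.162 0.1856; 0.164 0.1856; 0.166 0.1858; 0.168 0.1859; 0.17 0.1857; 0.172 0.1855; 0.174 0.1856; 0.176 0.1858; 0.178 0.1858; 0.18 0.1856; 0.182 0.1855; 0.184 0.1856; 0.186 0.1859; 0.188 0.1859; 0.19 0.1856; 0.192 0.1856; 0.194 0.1855; 0.196 0.1723; 0.198 0.172;
```

Emit:
{"api": "servo_tool", "payload": {
  "commands": [-1.2, 0, 0.3, 0, -1.2, 0, 0.3, 0]
}}

```text
t: 30.82
tcp_pos: [0.5514, 0.1071, 0.1391]
eef_rot: [180.0, 0.0, 86.6]
wrist_force: [-1.2, -3.1, 0.0]
grip_width: 0.0326
```

Emit:
{"api": "servo_tool", "payload": {
  "commands": [0, 0, 0, 0, 0, 0, 0, 0, 0, 0, 0, 0, 0, 0, 0, 0, 0, 0, 0, 0, 0, 0, -20, 0, 0, 0, -50, 0, 0, 0, -80, 0],
  "hand": 1
}}

```text
t: 31.82
tcp_pos: [0.5513, 0.1073, 0.22]
eef_rot: [-180.0, -0.0, 86.6]
wrist_force: [0.3, -0.4, 0.9]
grip_width: 0.0854
```

```bash
python3 - <<'E'
from h import *
s=st(); im,d=viewer.camera('wrist'); save('w12.png',im)
v,u=np.mgrid[0:480,0:640]; P=world('wrist',np.c_[u.ravel(),v.ravel()],d.ravel(),s); q=P[d.ravel()>0]
k=q[(abs(q[:,0]-.5515)<.006)&(q[:,1]>.06)&(q[:,1]<.22)&(q[:,2]>.14)&(q[:,2]<.2)]
for y in np.arange(.084,.2,.001):
    m=k[abs(k[:,1]-y)<.0005]
    if len(m): print(round(y,3),np.median(m[:,2]).round(4),end='; ')
E
```

```text
t 31.82 tcp [0.5513 0.1073 0.22  ] rot [-179.99   -0.     86.62] F [ 0.3 -0.4  0.9] M [-0.01  0.01  0.01] w 0.0854
0.089 0.1726; 0.09 0.1729; 0.091 0.1732; 0.092 0.1732; 0.093 0.1733; 0.094 0.1731; 0.095 0.1732; 0.096 0.1733; 0.097 0.1734; 0.098 0.1734; 0.099 0.1735; 0.1 0.1736; 0.101 0.1735; 0.102 0.1735; 0.103 0.1736; 0.104 0.1738; 0.105 0.1738; 0.106 0.1739; 0.107 0.1737; 0.108 0.174; 0.109 0.174; 0.11 0.1744; 0.111 0.1741; 0.112 0.1741; 0.113 0.1743; 0.114 0.174; 0.115 0.1741; 0.116 0.1743; 0.117 0.1743; 0.118 0.1746; 0.119 0.1744; 0.12 0.1746; 0.121 0.1735; 0.122 0.1671; 0.126 0.1781; 0.127 0.1787; 0.128 0.1786; 0.129 0.1785; 0.13 0.1786; 0.131 0.1786; 0.132 0.1788; 0.133 0.1787; 0.134 0.1787; 0.135 0.1788; 0.136 0.1782; 0.137 0.1784; 0.138 0.1785; 0.139 0.1786; 0.14 0.1785; 0.141 0.1786; 0.142 0.1788; 0.143 0.1788; 0.144 0.1789; 0.145 0.1788; 0.146 0.1787; 0.147 0.1786; 0.148 0.1784; 0.149 0.1784; 0.15 0.1784; 0.151 0.1788; 0.152 0.1787; 0.153 0.1788; 0.154 0.1786; 0.155 0.1787; 0.156 0.1784; 0.157 0.1784; 0.158 0.1786; 0.159 0.1785; 0.16 0.1784; 0.161 0.1853; 0.162 0.1858; 0.163 0.1855; 0.164 0.1858; 0.165 0.1857; 0.166 0.1859; 0.167 0.1857; 0.168 0.1859; 0.169 0.1858; 0.17 0.1854; 0.171 0.1854; 0.172 0.1854; 0.173 0.1856; 0.174 0.1855; 0.175 0.1855; 0.176 0.1859; 0.177 0.1858; 0.178 0.186; 0.179 0.1861; 0.18 0.1859; 0.181 0.1854; 0.182 0.1856; 0.183 0.1854; 0.184 0.1855; 0.185 0.1854; 0.186 0.1858; 0.187 0.186; 0.188 0.186; 0.189 0.1859; 0.19 0.1858; 0.191 0.1857; 0.192 0.1855; 0.193 0.1855; 0.194 0.1858; 0.195 0.1723; 0.196 0.172; 0.197 0.1719; 0.198 0.1718; 0.199 0.172;
```

View pics/w12.png

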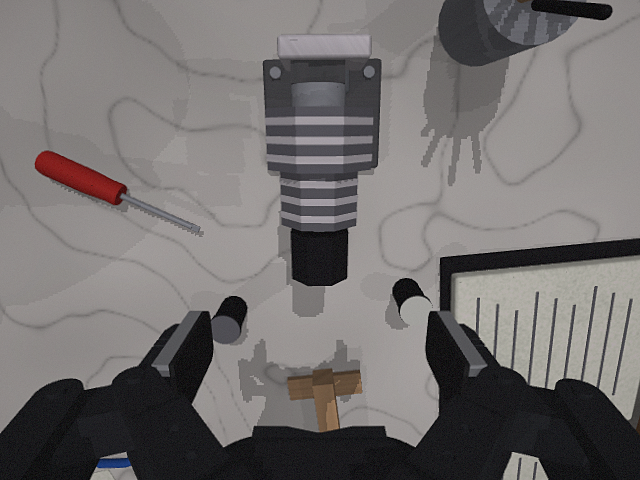

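Everything is on the rod in order: spools at (320,130) and (318,205), cap at (320,258). The freed cap droops about 2° within its bore play. I'll check that it's seated with a light push from closed fingertips.

Emit:
{"api": "servo_tool", "payload": {
  "commands": [-25, 0, 0, 0, -48, 0, 0, 0, -48, 0, 0, 0, -48, 0, 0, 0, -48, 0, 25, 0, -48, 0, 55, 0, -48, 0, 73, 0, -48, 0, 73, 0],
  "hand": -1
}}

```text
t: 32.88
tcp_pos: [0.5477, 0.06, 0.145]
eef_rot: [-179.9, 0.0, 86.7]
wrist_force: [0.0, 0.4, 0.8]
grip_width: 0.0002
```

Emit:
{"api": "servo_tool", "payload": {
  "commands": [5, 0, 0, 0, 9, 0, 0, 0, 12, 0, 0, 0, 14, 0, 0, 0, 15, 0, 0, 0, 16, 0, 0, 0, 16, 0, 0, 0]
}}

```text
t: 33.75
tcp_pos: [0.5496, 0.0753, 0.1461]
eef_rot: [180.0, 0.0, 86.6]
wrist_force: [-0.1, -1.1, -0.1]
grip_width: 0.0002
```

Emit:
{"api": "servo_tool", "payload": {
  "commands": [1, 0, 0, 0, 2, 0, 0, 0, 3, 0, 0, 0, 3, 0, 0, 0]
}}

```text
t: 34.25
tcp_pos: [0.5497, 0.0784, 0.1461]
eef_rot: [-180.0, -0.0, 86.6]
wrist_force: [-0.3, 0.1, -0.5]
grip_width: 0.0002
```

Emit:
{"api": "servo_tool", "payload": {
  "commands": [0.7, 0, 0, 0, 1.4, 0, 0, 0, 2, 0, 0, 0, 2, 0, 0, 0]
}}

```text
t: 34.75
tcp_pos: [0.5499, 0.0801, 0.1462]
eef_rot: [180.0, 0.0, 86.6]
wrist_force: [-0.6, -4.3, 2.6]
grip_width: 0.0001
```

Emit:
{"api": "servo_tool", "payload": {
  "commands": [0.5, 0, 0, 0, 1, 0, 0, 0, 1, 0, 0, 0]
}}

```text
t: 35.12
tcp_pos: [0.5499, 0.0805, 0.1462]
eef_rot: [180.0, 0.1, 86.6]
wrist_force: [-0.3, -10.0, 3.6]
grip_width: -0.0002
```

The stop is stiff at y 0.0803, which puts the closed face at about 0.091 and the mouth at 0.123: home. Backing off and checking.

Emit:
{"api": "servo_tool", "payload": {
  "commands": [-5, 0, 0, 0, -20, 0, 0, 0, -40, 0, 0, 0, -50, 0, -20, 0, -50, 0, -50, 0, -50, 0, -80, 0, -50, 0, -80, 0]
}}

```text
t: 36.0
tcp_pos: [0.5479, 0.0304, 0.2281]
eef_rot: [179.8, -0.0, 86.6]
wrist_force: [0.7, -0.1, -0.5]
grip_width: -0.0002
```

```bash
python3 - <<'E'
from h import *
s=st(); im,d=viewer.camera('wrist'); save('w13.png',im)
v,u=np.mgrid[0:480,0:640]; P=world('wrist',np.c_[u.ravel(),v.ravel()],d.ravel(),s); q=P[d.ravel()>0]
k=q[(abs(q[:,0]-.5515)<.006)&(q[:,1]>.06)&(q[:,1]<.22)&(q[:,2]>.14)&(q[:,2]<.2)]
for y in list(np.arange(.086,.094,.001))+list(np.arange(.117,.13,.001)):
    m=k[abs(k[:,1]-y)<.0005]
    if len(m): print(round(y,3),np.median(m[:,2]).round(4),end='; ')
ims=viewer.camera('scene')[0]; imt=viewer.camera('top')[0]
save('fin.png',np.vstack([cv2.resize(ims[150:350,120:520],(800,400))[:300],imt[120:390,0:640][:, :][:270].repeat(1,0) if 0 else cv2.resize(imt[110:400],(662,300))[:, :].copy() if 0 else np.hstack([cv2.resize(imt[110:400],(662,300)),np.zeros((300,138,3),np.uint8)])]))
E
```

```text
t 36.0 tcp [0.5479 0.0304 0.2281] rot [ 1.798e+02 -3.000e-02  8.657e+01] F [ 0.7 -0.1 -0.5] M [ 0.04 -0.02  0.02] w -0.0002
0.09 0.1739; 0.091 0.1738; 0.092 0.1738; 0.093 0.1737; 0.094 0.1738; 0.117 0.1741; 0.118 0.1743; 0.119 0.1744; 0.12 0.1741; 0.121 0.1745; 0.122 0.1743; 0.123 0.1627; 0.124 0.1624; 0.125 0.1624; 0.126 0.1653; 0.127 0.1779; 0.128 0.1785; 0.129 0.1785;
```

View pics/fin.png

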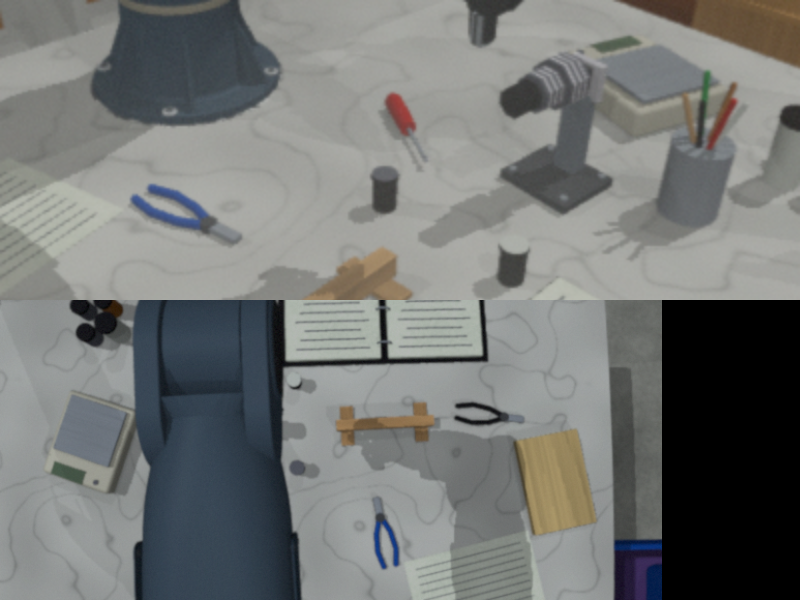

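The cap now sits level from y 0.0905 to 0.1225, 4 mm clear of the small spool. The bystanders haven't moved and the arm is free, so I'm handing in.

```bash
python3 -c "
from cell import bot
print(bot.sign_off())"
```

```text
the job is handed in; nothing more can be done
None
```

The rod is loaded as asked: the larger spool against the flange, the smaller one in front of it, then the cap pressed on over the catch and let go. I handed it in at about 36 s of the 72 s allowed.

- **Forces:** nothing was forced. The highest reading was about 10 N, where the larger spool met the flange and where the cap met the end of the spigot.
- **Spool positions:** in the wrist camera's depth, the larger spool spans y 0.1605–0.1946 and the smaller about 0.126–0.160.
- **Cap position:** the cap spans about y 0.0905–0.1225, with about 4 mm of play to the smaller spool, as the home position requires.
- **Cap droop:** just after release the cap drooped by 2–3° and sat about half a millimetre short. I gave it a light push with closed fingertips. It met a firm stop at the home depth and then stayed level.
- **Catch not confirmed:** I never felt a clear 3–9 N peak as the cap passed the spring catch. The readings at the end of each 4 mm step stayed under 2 N. The evidence that the cap is past the catch is its depth and the firm stop, and I did not do a pull test.
- **Bystanders:** in the last scene and top pictures the other objects look unmoved. The scene crop cuts off the black pliers, and the arm hides the stand in the top view. The arm was clear of everything at hand-in.

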